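Clamp a ball valve in the leak-test fixture with its spoked capstan

TASK

Set the brass ball valve on the steel saddle of the leak-test fixture, lying along the line of the two rubber-faced heads (either way round) between them. Then turn the spoked capstan clockwise by pushing its spokes round, until the sliding head holds the valve snugly between the heads with about 30 N: at least 15 N when you have let go, and never more than 60 N on the valve. Leave the other things on the worktop where they are.

Things in the scene. Friction and masses are not known exactly. Their poses are not given: they have to be found in the camera images.
- ball_valve: Loose brass ball valve, about 0.26 kg, with a fixed red lever on top. Origin on its underside, y along its pipe axis, z up. Body from y = -13 to 48 mm (61 mm between its flat end faces), 28 mm high. Hexagonal ends 32 mm wide in x (y -13 to 0 and 35 to 48); the middle (y 0 to 35) is 28 mm wide in x and 27 mm high: grasp it there, closing along x, fingers straddling the lever.
- valve_mid (a point): Middle of the brass part of the valve, on the pipe axis, 14 mm above its underside, midway between the end faces; valve axes. The flat lever above the body is 12 mm wide in x, 24 to 35 mm above this point, and reaches from 8 mm on its +y side to 76 mm on its -y side.
- fixture: Leak-test fixture, fixed: aluminium base plate 120 x 350 x 12 mm. Origin on the worktop; y is the clamping line, z up. Capstan on a pinion box at y = -130 mm, then sliding head, saddle and, at +y, an adjustable head (70 mm high) that is fixed for the run: its rubber face stands somewhere between y = 73.5 and 85.5 mm, which is not measured and must be found by feel.
- saddle (a point): Middle of the saddle's top, 40 mm above the worktop, at fixture y = 36 mm; fixture axes. A smooth steel bar 24 mm wide in x, 75 mm long in y, free at both sides down to z = 18 mm. A valve lying here (valve_mid 14 mm above this point) has at least 6 mm free to either head. The heads are round, 28 mm, centred 14 mm above the saddle.
- jaw: Sliding head, a round bar with a rubber-faced disc 28 mm in diameter. Origin at the middle of its rubber face, 54 mm above the worktop. Moves along the fixture's +y, toward the saddle, 12 mm per radian of capstan. It meets the valve, slides it along to the adjustable head, then presses it into that head's rubber: the clamping force climbs by 10 to 20 N per mm.
- capstan (a joint): Capstan angle, rad, growing clockwise seen from above, which closes the head. Starts within -0.4 to 0.4, stays where left. Turning free takes 0.45 N m (push x distance of its contact from the axis: 7.5 N at 60 mm, 9 N at 50 mm); each N of clamping adds 0.012 N m (30 N of clamping: 13.5 N at 60 mm, 16 N at 50 mm). Let go, the clamping stays, but at most about 37 N.
- hub (a point): On the capstan's axis at the height of the spokes' centre lines, 90 mm above the worktop; fixture axes. Hub radius 20 mm, its top 16 mm above this point. The push felt on a spoke is true while it moves; after a stop it may ease by up to a third.
- spoke (a point): Outer end of one of the five like spokes, 70 mm from the axis; they stand 72 degrees apart, level round steel rods 9 mm thick with black tips. It turns with the capstan and points along the fixture's -x when the angle is 0. Under the spokes is free space down to z = 64 mm (70 mm within 22 mm of the axis).
- guard (a point): Middle of the near (-x) edge of the flat grey guard plate over the spokes, at its top, 114 mm above the worktop (4 mm thick); fixture axes. The edge runs along y, 14 mm to the -x side of the capstan's axis; the plate covers everything on its +x side except a cut-out round the hub. The spokes can be pushed from above only on the -x side of this edge.
- tea_tin: Green and grey tea tin, 74 mm in diameter, 92 mm high; origin under its centre. Bystander, not to be moved.
- ptfe_tape: White roll of tape lying flat, 52 mm in diameter, 15 mm high; origin under its centre. Bystander, not to be moved.
- cap_grey: Grey bottle cap, 69 mm in diameter, 24 mm high; origin under its centre. Bystander, not to be moved.
- teaspoon: Steel teaspoon, 132 mm long along its x, 26 mm wide, 9 mm high; origin under its centre. Bystander, not to be moved.

How it is judged:
By the outcome, as a careful person would: the job done as asked, in the order asked, and still so for the second after the job is handed in, with the robot touching nothing.
It also fails if it takes over 72 s, if anything falls off the work surface, if the arm or the gripper's body presses on something with over 40 N, if the wrist force passes 120 N, or if a joint passes its speed limit or range.

ROBOT

A 6-joint arm with a two-finger parallel gripper is mounted at the origin on a cart in front of the work surface, level with it; the furniture and walls round the work are solid. World frame = base frame: x ahead of the robot, y to its left, z up, the work surface at z = 0. Lengths are in m, angles in degrees, forces in N, time in s.
With the tool pointing down it reaches from about 0.225 to 0.875 m from the base axis. Payload 3.4 kg.
Tool frame: the origin (TCP) lies midway between the tips of the shut fingers; the grasp point (between the pads) lies 19 mm behind it; z points along the fingers, y is the direction in which the jaws open and shut (so a half turn about z gives the same grasp; the last joint's range is limited). The gripper opens to 85 mm and grips with 20 to 120 N. Pads are 22 mm wide; open, the fingers measure 114 mm over their backs; the gripper's body (76 mm by 85 mm) begins 54 mm behind the grasp point. The pads swing forward as they close: fully open they stand 13 mm farther back than shut.
Start: joints at [67.953, 15.808, 86.224, -0, 77.962, -6.933], TCP at [0.15, 0.555, 0.231] pointing down, gripper open.
Joint ranges: [-165.64, 165.64], [-43.16, 119.46], [12.63, 154.43], [-67.54, 247.53], [6.08, 155.33], [-154.97, 154.97]. Speed limits (degrees/s): [147.25, 147.25, 180, 180, 180, 180].

INTERFACE

Orientations are given as a 3x3 rotation matrix whose columns are the frame's x, y, z axes.
In Python, from rig import arm gives the robot as it stands. Calls block until the motion is done:
- arm.move_pose(position, orientation): joint-space move of the TCP to a pose.
- arm.servo_line(position, speed=0.15, ori=None): straight line of the TCP; ori=None keeps the orientation; speed is the mean speed in m/s.
- arm.set_joints(angles): joint-space move.
- arm.command_gripper(opening, strength=None): opening from 0.0 (shut) to 1.0 (fully open); strength is the grip in N (None keeps the last); returns when the fingers have stopped.
- arm.pause(seconds).
- arm.inverse_kinematics(position, orientation): joint angles nearest the present ones, or None.
- arm.get_state(): the state.
- arm.camera(name): name is "side" or "top"; returns a dict with "pixels" (400x640x3 uint8, red, green, blue), "fx", "fy", "cx", "cy" (pixels), "extrinsics" (4x4, takes a point from camera to world coordinates). Camera axes: x right, y up, looking along -z (the intrinsics and any distortion apply to the point x, -y, -z); pixel columns grow to the right and rows downward; lengths in m; the calibration is good to about 2 mm. A picture is of the moment at which its call begins. There is no depth.
A pose or a line that the arm cannot do raises arm.IKError and nothing moves.
- arm.close_job(): hands the job in, once; it reports no verdict.
Trained networks look in the newest picture that a camera, given by its name, has taken for a name from the list of things; names that differ only in an ending like _2 or _b are one class to them, and where a whole thing is asked for, a point or a joint stands for the part that bears it (a point fixed in the world has none). Each returns a list of dicts, best first, with "score" (0 to 1); they miss things now and then, are a little off and sometimes report something else, mostly with a low value. They report only what shows in the picture. A call takes as long as a camera call.
- arm.recognise(camera, target): "xyz" ([x, y, z] in m, in the coordinates of the camera as it stood for that picture, good to about 4 mm: the middle of the surface that is visible of it).
- arm.trace(camera, target): "mask" (400x640 bool, what is visible of it).
The state is a dict: "clock": time; "joint_positions": joint angles; "qvel": joint speeds; "joint_torque": joint torques, N m; "ee_pos": TCP position; "orientation": TCP orientation; "ft_force": force on the tool from outside, world axes, zero at the start; "wrist_torque": the same for the moment, N m; "gripper_width": opening from 0.0 (shut) to 1.0 (fully open).
Only numpy, scipy, OpenCV 4.12 (cv2) and the standard library are available. Lean on these libraries where they do the work, as an engineer would, in place of code of your own. Each camera call takes 0.05 s, during which the arm holds its last target. There are 200 camera calls.

## Working session

There is one attempt and no reset: what is moved stays moved. The work goes in short steps, each a Python script; the robot and the scene stay as the last script left them, time stands still between calls to the robot, and variables do not carry over. Pictures are saved under pics/ and viewed, about 8 in all and at most 12, crops included, and the job is handed in when it is done.

```bash
ls; mkdir -p pics; cat > h.py <<'E'
import numpy as np, cv2
from rig import arm
def save(name,f):
    c=arm.camera(name); cv2.imwrite(f,c["pixels"][:,:,::-1]); return c
def w(c,p): return (c["extrinsics"]@np.r_[p,1])[:3]
def proj(c,P):
    q=np.linalg.inv(c["extrinsics"])@np.r_[P,1]; return np.array([c["cx"]+c["fx"]*q[0]/-q[2], c["cy"]-c["fy"]*q[1]/-q[2]])
def ray(c,uv,z):
    "pixel -> world point on plane of height z"
    d=c["extrinsics"][:3,:3]@np.array([(uv[0]-c["cx"])/c["fx"],-(uv[1]-c["cy"])/c["fy"],-1.]); o=c["extrinsics"][:3,3]
    return o+d*(z-o[2])/d[2]
E
python3 - <<'E'
from h import *
np.set_printoptions(precision=4,suppress=True)
for n in("top","side"):
    c=save(n,f"pics/{n}0.png"); print(n,{k:v for k,v in c.items() if k!="pixels"})
    for t in("ball_valve","valve_mid","fixture","saddle","jaw","hub","spoke","guard","tea_tin","ptfe_tape","cap_grey","teaspoon"):
        for d in arm.recognise(n,t)[:5]: print(t,round(d["score"],2),w(c,d["xyz"]),proj(c,w(c,d["xyz"])).round(0))
s=arm.get_state();print(s["clock"],s["ft_force"],s["orientation"])
E
```

```text
pics
top {'fx': 501.3391144001551, 'fy': 501.3391144001551, 'cx': 321.6523676568315, 'cy': 208.51471469994917, 'extrinsics': array([[ 0.0265,  0.9923, -0.1211,  0.2815],
       [-0.9996,  0.0266, -0.0001,  0.0059],
       [ 0.0031,  0.1211,  0.9926,  1.8318],
       [ 0.    ,  0.    ,  0.    ,  1.    ]])}
ball_valve 0.74 [0.5019 0.2996 0.0295] [241. 206.]
valve_mid 0.66 [0.502  0.2953 0.0249] [242. 206.]
fixture 0.58 [ 0.5016 -0.1166  0.0226] [355. 210.]
saddle 0.91 [ 0.5046 -0.1154  0.0287] [355. 209.]
jaw 0.52 [ 0.4929 -0.0722  0.0605] [344. 210.]
jaw 0.35 [0.4993 0.3001 0.0269] [241. 207.]
hub 0.9 [ 0.5036 -0.1184  0.0283] [356. 209.]
spoke 0.64 [ 0.4943 -0.1858  0.092 ] [377. 210.]
guard 0.82 [ 0.5035 -0.1147  0.0203] [355. 209.]
tea_tin 0.72 [0.5393 0.4556 0.0897] [194. 192.]
ptfe_tape 0.62 [0.4611 0.4404 0.01  ] [202. 217.]
ptfe_tape 0.58 [ 0.5032 -0.1152  0.0218] [355. 209.]
cap_grey 0.64 [ 0.5787 -0.4429  0.0205] [445. 191.]
teaspoon 0.55 [ 0.4762 -0.425   0.0064] [439. 219.]
side {'fx': 445.0521449235254, 'fy': 445.0521449235254, 'cx': 319.70501670064186, 'cy': 200.17196410212895, 'extrinsics': array([[-0.9985,  0.0286, -0.0459,  0.4356],
       [-0.0538, -0.439 ,  0.8969,  1.4967],
       [ 0.0055,  0.898 ,  0.4399,  0.832 ],
       [ 0.    ,  0.    ,  0.    ,  1.    ]])}
valve_mid 0.74 [0.5039 0.3137 0.0226] [317. 265.]
fixture 0.84 [ 0.5125 -0.1163  0.0082] [321. 207.]
saddle 0.64 [ 0.513  -0.1215  0.0102] [321. 206.]
jaw 0.65 [ 0.4953 -0.0608  0.0557] [325. 203.]
hub 0.74 [ 0.5159 -0.1197  0.008 ] [320. 207.]
spoke 0.2 [0.5466 0.4913 0.064 ] [298. 288.]
guard 0.59 [ 0.5197 -0.1193  0.0041] [319. 208.]
tea_tin 0.83 [0.5449 0.4929 0.0603] [299. 289.]
ptfe_tape 0.73 [0.4543 0.4509 0.0071] [331. 296.]
cap_grey 0.59 [ 0.5189 -0.1169  0.0063] [319. 208.]
1.3 [-0.3052 -0.0924 -0.4985] [[-0.9654  0.2608  0.    ]
 [ 0.2608  0.9654  0.    ]
 [-0.      0.0001 -1.    ]]
```

```bash
python3 - <<'E'
import cv2,numpy as np
a=cv2.imread("pics/top0.png")[155:265,180:460]; b=cv2.imread("pics/side0.png")[160:310,200:440]
a=cv2.resize(a,(800,314),interpolation=cv2.INTER_CUBIC)
cv2.imwrite("pics/a.png",a)
b=cv2.resize(b,(800,500),interpolation=cv2.INTER_CUBIC); cv2.imwrite("pics/b.png",b)
E
```

```text
(no output)
```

View pics/a.png

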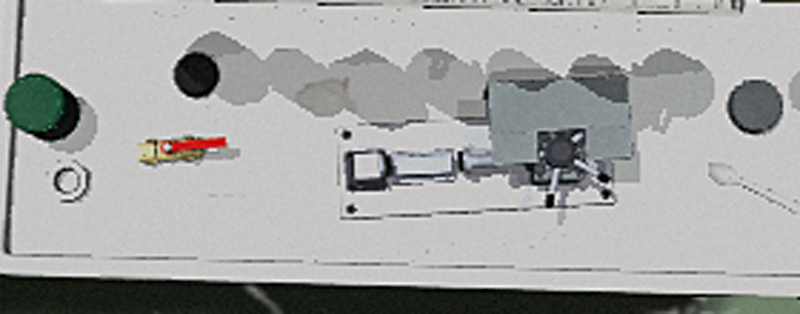

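View pics/b.png

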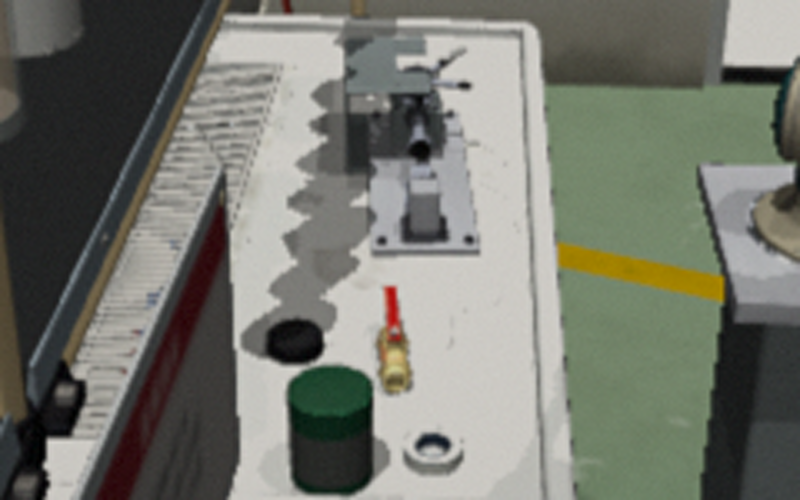

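Top view: +y is to the left. The valve is at about px (240,207), lever toward −y. The fixture's fixed head is on the left and its capstan on the right, with the spokes toward the robot. An unlisted black puck sits at about (248,181). I'll zoom in for precise pixels.

```bash
python3 - <<'E'
from h import *
def crop(im,c0,r0,c1,r1,k,step):
    o=cv2.resize(im[r0:r1,c0:c1],None,fx=k,fy=k,interpolation=cv2.INTER_LANCZOS4)
    # pixel centre u is at ((u-c0)+.5)*k
    for u in range(-(-c0//step)*step,c1,step):
        x=int((u-c0+.5)*k); cv2.line(o,(x,0),(x,6),(0,0,255),1); cv2.putText(o,str(u),(x-10,16),0,.33,(0,0,255))
    for v in range(-(-r0//step)*step,r1,step):
        y=int((v-r0+.5)*k); cv2.line(o,(0,y),(6,y),(0,0,255),1); cv2.putText(o,str(v),(8,y+4),0,.33,(0,0,255))
    return o
ims={}
for n in("top","side"):
    ims[n]=np.mean([arm.camera(n)["pixels"][:,:,::-1].astype(float) for _ in range(5)],0).clip(0,255).astype(np.uint8)
    cv2.imwrite(f"pics/{n}_avg.png",ims[n])
    for t in ("ball_valve","fixture"):
        d=arm.trace(n,t)
        if d:
            m=d[0]["mask"]; ys,xs=np.nonzero(m); print(n,t,d[0]["score"],m.sum(),xs.min(),xs.max(),ys.min(),ys.max(),xs.mean(),ys.mean())
a=crop(ims["top"],296,190,406,236,7.27,10); b=crop(ims["top"],225,196,265,218,10,5)
o=np.zeros((a.shape[0]+b.shape[0],a.shape[1],3),np.uint8); o[:a.shape[0]]=a; o[a.shape[0]:,:b.shape[1]]=b
cv2.imwrite("pics/c.png",o)
a=crop(ims["side"],302,164,348,238,8,10); b=crop(ims["side"],308,240,332,282,12,5)
o=np.zeros((a.shape[0],a.shape[1]+b.shape[1],3),np.uint8); o[:,:a.shape[1]]=a; o[:b.shape[0],a.shape[1]:]=b
cv2.imwrite("pics/d.png",o)
E
```

```text
top ball_valve 0.73 196 228 257 203 212 240.8673469387755 206.7704081632653
top fixture 0.71 3582 298 400 181 231 354.6870463428252 207.95505304299274
side ball_valve 0.62 185 313 321 247 276 317.25945945945944 264.04324324324324
side fixture 0.67 1719 303 343 171 236 321.30948225712626 203.15823152995927
```

View pics/c.png

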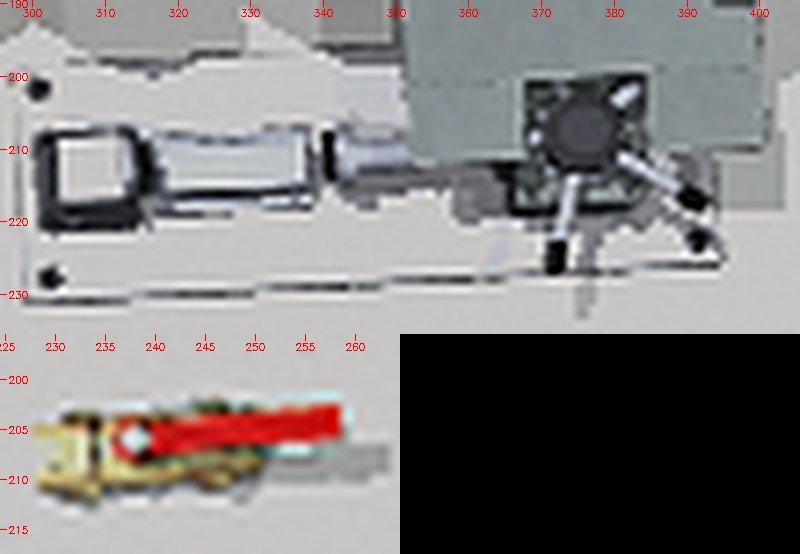

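View pics/d.png

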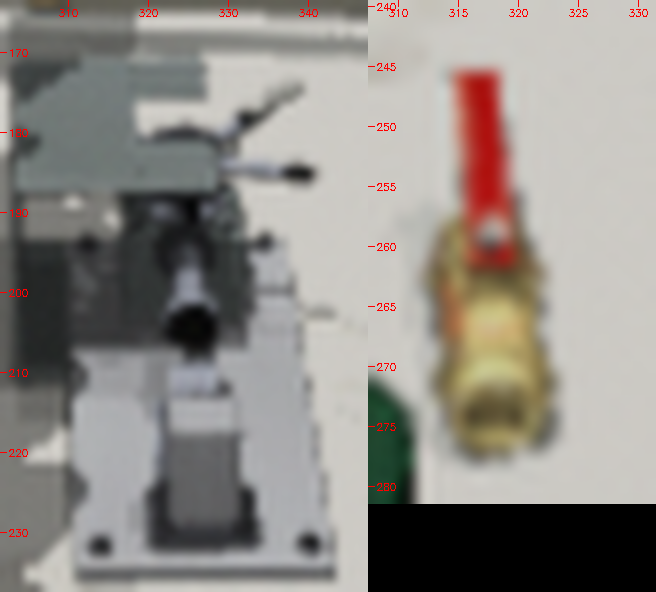

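Zoomed views:
- **Top:** hub top at about px (375.3,208.3). Saddle top spans u 316–338 at v ≈ 211.9. The near plate edge runs from (298,231) to (394.5,226). Spoke tips are at about (371.6,227) and (393,218).
- **Valve, top view:** the lever runs u 236–259 and the hex ends are at about u 231 and 248.
- **Side:** the jaw disc is at (325.3,204.4) and the fixed head's top at (326.9,215).

Next I'll fit poses to these.

```bash
cat > fit.py <<'E'
from h import *
from scipy.optimize import least_squares
np.set_printoptions(precision=4,suppress=True)
T=arm.camera("top");S=arm.camera("side")
def xf(p,P): c,s=np.cos(p[2]),np.sin(p[2]); return np.array([p[0]+c*P[0]-s*P[1],p[1]+s*P[0]+c*P[1],P[2]])
# p: x,y,yaw, yc(plate centre), sx, sy, jaw y, head y, hub x, theta
def pts(p):
    yc,sx,sy,jy,hy,hx,th=p[3:]
    sp=lambda a,r=.070:(hx-r*np.cos(a),-.13+r*np.sin(a),.09)
    return [(T,(375.3,208.3),(hx,-.13,.106)),(T,(327.3,211.9),(0,.036,.04)),
     (T,(298.2,231.0),(-.06,yc+.175,.006)),(T,(394.5,225.95),(-.06,yc-.175,.006)),
     (T,(300.9,201.7),(sx,yc+sy,.013)),(T,(302.4,227.6),(-sx,yc+sy,.013)),(T,(391.6,222.5),(-sx,yc-sy,.013)),
     (S,(313.9,231.6),(sx,yc+sy,.013)),(S,(340.1,231.4),(-sx,yc+sy,.013)),
     (S,(343.4,235.4),(-.06,yc+.175,0)),(S,(310.9,235.4),(.06,yc+.175,0)),
     (S,(325.25,204.4),(0,jy,.054)),(S,(326.9,215.2),(0,hy,.07)),
     (T,(371.6,227.3),sp(th)),(T,(393.2,218.2),sp(th-np.radians(72)))]
def res(p): return np.concatenate([proj(c,xf(p,P))-uv for c,uv,P in pts(p)])
r=least_squares(res,[.5,-.06,-.05,-.035,.047,.162,-.01,.09,0,.1],loss="soft_l1",f_scale=.5)
p=r.x; print("fixture",p[:3],np.degrees(p[2]),"yc sx sy jy hy hx",p[3:9],"theta",np.degrees(p[9])); print(r.fun.reshape(-1,2).round(2))
# valve: lever corners+body
def vp(q): return [(T,(236.2,206.1),(0,.0175+.008,.045)),(T,(258.8,204.2),(0,.0175-.076,.045)),
  (T,(231.5,207.8),(0,.048,.018)),
  (S,(317.6,261.8),(0,.0175+.008,.047)),(S,(316.6,245.4),(0,.0175-.076,.047)),(S,(318.3,276.9),(0,.048,.002)),
  (S,(313.2,260.5),(.016,-.0065,.014))]
rv=least_squares(lambda q:np.concatenate([proj(c,xf(q,P))-uv for c,uv,P in vp(q)]),[.5,.28,0],loss="soft_l1",f_scale=.5)
q=rv.x;print("valve",q,np.degrees(q[2]),"mid",xf(q,(0,.0175,.014)));print(rv.fun.reshape(-1,2).round(2))
np.savez("fit.npz",p=p,q=q)
def box(im,c,q,a,b,col,k,o):
    P=[(x,y,z) for x in(a[0],b[0]) for y in(a[1],b[1]) for z in(a[2],b[2])]
    for i in range(8):
        for j in range(i):
            if sum(np.array(P[i])!=np.array(P[j]))==1:
                A,B=[tuple(((proj(c,xf(q,P[t]))-o+.5)*k).astype(int)) for t in(i,j)]; cv2.line(im,A,B,col,1)
outs=[]
for c,n,o,wh,k in((T,"top",(224,186),(176,50),4.5),(S,"side",(300,160),(50,122),4.5)):
    im=cv2.resize(cv2.imread(f"pics/{n}_avg.png")[o[1]:o[1]+wh[1],o[0]:o[0]+wh[0]],None,fx=k,fy=k,interpolation=cv2.INTER_CUBIC)
    o=np.array(o)
    box(im,c,p,(-.06,p[3]-.175,0),(.06,p[3]+.175,.012),(0,160,0),k,o)
    box(im,c,p,(-.012,-.0015,.04),(.012,.0735,.04),(255,0,0),k,o)
    for i in range(5):
        a=p[9]+i*2*np.pi/5
        A,B=[tuple(((proj(c,xf(p,(p[8]-R*np.cos(a),-.13+R*np.sin(a),.09)))-o+.5)*k).astype(int)) for R in(.02,.07)]; cv2.line(im,A,B,(0,0,255),1)
    box(im,c,q,(-.016,-.013,0),(.016,.048,.028),(255,0,0),k,o); box(im,c,q,(-.006,.0175-.076,.038),(.006,.0255,.049),(0,255,255),k,o)
    outs.append(im)
W=max(i.shape[1] for i in outs); a,b=outs
o=np.zeros((a.shape[0]+260,800,3),np.uint8);o[:a.shape[0],:min(800,a.shape[1])]=a[:,:800]
b2=cv2.rotate(b,cv2.ROTATE_90_COUNTERCLOCKWISE)[:260];o[a.shape[0]:a.shape[0]+b2.shape[0],:b2.shape[1]]=b2
cv2.imwrite("pics/e.png",o)
E
python3 fit.py
```

```text
fixture [ 0.4909 -0.0509  0.0804] 4.6040417351720455 yc sx sy jy hy hx [-0.0318  0.0479  0.1633 -0.003   0.1167 -0.0023] theta 13.801250801985894
[[ 0.25 -0.35]
 [ 0.16  0.1 ]
 [ 0.7  -0.06]
 [ 0.05 -0.13]
 [-0.31 -0.46]
 [-0.53 -0.29]
 [-0.21  0.02]
 [ 0.11 -0.69]
 [ 0.02 -0.72]
 [ 0.13 -0.06]
 [-0.14  0.23]
 [ 0.53 -0.03]
 [ 0.21 -0.02]
 [-0.03  0.8 ]
 [-0.46 -0.13]]
valve [0.5028 0.2898 0.1092] 6.258912708722375 mid [0.5009 0.3072 0.014 ]
[[-0.56 -0.03]
 [ 0.19 -0.04]
 [-0.79 -0.29]
 [ 0.5  -3.33]
 [ 0.19 -0.96]
 [ 0.12 -2.51]
 [-0.55  1.14]]
```

View pics/e.png

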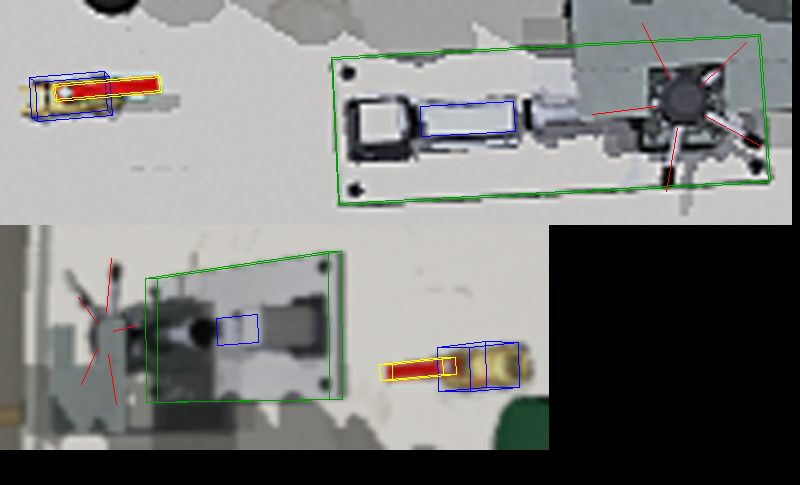

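The fixture model overlays well. The valve's lever fits and the brass is roughly symmetric about the fitted mid at (0.501,0.307), good to a few mm along its axis. Going for the grasp.

```bash
cat >> h.py <<'E'
def R(yaw,flip=1):
    c,s=flip*np.cos(yaw),flip*np.sin(yaw); return np.array([[-s,c,0],[c,s,0],[0,0,-1.]])
def f(): return np.array(arm.get_state()["ft_force"])
E
python3 - <<'E'
from h import *
np.set_printoptions(precision=3,suppress=True)
d=np.load("fit.npz");p,q=d["p"],d["q"]; yv,yf=q[2],p[2]
mid=np.array([.5009,.3072]); sad=p[:2]+np.array([-np.sin(yf),np.cos(yf)])*.036; print("saddle",sad)
for fl in(1,-1): print(fl,arm.inverse_kinematics([*mid,.12],R(yv,fl)),arm.inverse_kinematics([*sad,.15],R(yf,fl)))
best=min((1,-1),key=lambda k:abs(arm.inverse_kinematics([*mid,.12],R(yv,k))[5]))
print("flip",best); open("flip","w").write(str(best))
arm.command_gripper(.62)
arm.move_pose([*mid,.10],R(yv,best))
f0=f(); arm.servo_line([*mid,.012],.12); arm.servo_line([*mid,.003],.04); print("df",f()-f0,arm.get_state()["ee_pos"])
arm.command_gripper(0,40); s=arm.get_state();print("w",s["gripper_width"],s["gripper_width"]*85)
arm.servo_line([*mid,.10],.15); s=arm.get_state();print(s["clock"],f()-f0,s["gripper_width"]*85)
save("top","pics/t1.png");save("side","pics/s1.png")
E
```

```text
saddle [ 0.488 -0.015]
1 [24.738 21.517 94.358 -0.    64.125 18.479] [ -9.939  11.997 103.899  -0.     64.104 -14.543]
-1 None NoneTraceback (most recent call last):
  File "<stdin>", line 6, in <module>
  File "<stdin>", line 6, in <lambda>
TypeError: 'NoneType' object is not subscriptable
```

```bash
python3 - <<'E'
from h import *
np.set_printoptions(precision=3,suppress=True)
d=np.load("fit.npz");p,q=d["p"],d["q"]; yv=q[2]
mid=np.array([.5009,.3072])
arm.command_gripper(.62)
arm.move_pose([*mid,.10],R(yv))
f0=f(); arm.servo_line([*mid,.012],.12); arm.servo_line([*mid,.003],.04); print("df",f()-f0,arm.get_state()["ee_pos"])
arm.command_gripper(0,40); s=arm.get_state();print("w",s["gripper_width"],s["gripper_width"]*85)
arm.servo_line([*mid,.10],.15); s=arm.get_state();print(s["clock"],f()-f0,s["gripper_width"]*85)
o=[]
for n,(c0,r0,c1,r1) in {"top":(215,180,275,230),"side":(290,215,345,285)}.items():
    c=save(n,f"pics/{n}1.png"); im=c["pixels"][r0:r1,c0:c1,::-1]; o.append(cv2.resize(im,(390,400),interpolation=cv2.INTER_CUBIC))
cv2.imwrite("pics/g.png",np.hstack(o))
E
```

```text
df [ 0.136 -1.289 -1.509] [0.501 0.307 0.003]
w 0.2865596661163781 24.35757161989214
6.6 [-1.495  0.153 -3.766] 25.207045686063548
```

View pics/g.png

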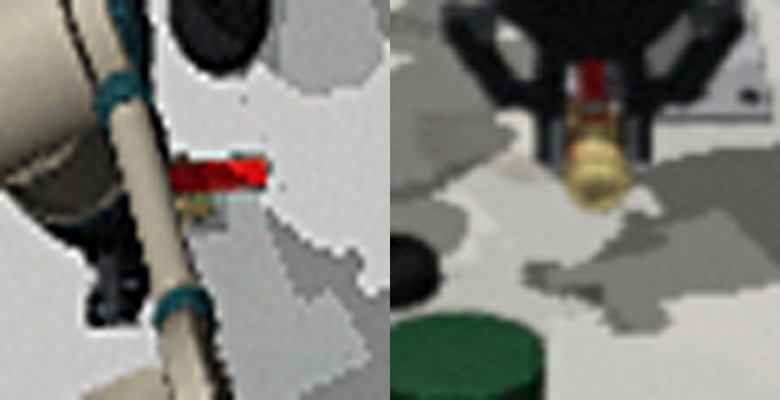

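```bash
python3 - <<'E'
from h import *
np.set_printoptions(precision=4,suppress=True)
T=arm.camera("top");S=arm.camera("side");q=np.load("fit.npz")["q"]
im=T["pixels"].astype(int); red=(im[...,0]>130)&(im[...,1]<90)&(im[...,2]<90)
r=red[190:212,230:265]; ys,xs=np.nonzero(r); print("red u",xs.min()+230,xs.max()+230,"v",ys.min()+190,ys.max()+190)
print(im[199:203,250:260,0]-im[199:203,250:260,1])
u=np.array([-np.sin(q[2]),np.cos(q[2])])
for e in(255,255.5,256,256.5,257): P=ray(T,(e,200.8),.14); print(e,P, "mid-grasp along axis", (P[:2]-[.5009,.3072])@u+.076)
im=S["pixels"].astype(int)
print("side expected face bottom/top edge for offset:")
for off in(-.006,0,.006,.012):
    m=np.array([.5009,.3072])+u*(off+.0305); print(off,proj(S,[*m,.097]),proj(S,[*m,.125]),"lever far top",proj(S,[*(np.array([.5009,.3072])+u*(off-.076)),.146]))
col=im[225:262,317:321].mean(1).astype(int); print([(225+i,*c) for i,c in enumerate(col)][::1])
E
```

```text
red u 247 255 v 200 203
[[-23 -27 -19 -13   6  -4  -5  -1   1   1]
 [157 178 183 190 199 141   5  -3   2   1]
 [ 94 184 191 186 189 147   1  -4   3   0]
 [ 99  98  97 187 202 202   3  -7   3   0]]
255 [0.5083 0.2337 0.14  ] mid-grasp along axis 0.002138693269875827
255.5 [0.5083 0.232  0.14  ] mid-grasp along axis 0.0004428421388986553
256 [0.5084 0.2303 0.14  ] mid-grasp along axis -0.0012530195041809827
256.5 [0.5084 0.2286 0.14  ] mid-grasp along axis -0.002948891659460745
257 [0.5085 0.2269 0.14  ] mid-grasp along axis -0.004644774327038498
side expected face bottom/top edge for offset:
-0.006 [318.4548 247.8157] [318.4934 240.0124] lever far top [316.7852 217.4124]
0 [318.5581 248.8626] [318.5978 241.0378] lever far top [316.8769 218.292 ]
0.006 [318.6622 249.9177] [318.7031 242.0714] lever far top [316.9694 219.1781]
0.012 [318.7672 250.9813] [318.8092 243.1133] lever far top [317.0626 220.0709]
[(225, np.int64(41), np.int64(16), np.int64(17)), (226, np.int64(72), np.int64(26), np.int64(25)), (227, np.int64(75), np.int64(25), np.int64(25)), (228, np.int64(73), np.int64(25), np.
[... 987 characters left out ...]
p.int64(85), np.int64(54)), (249, np.int64(104), np.int64(93), np.int64(58)), (250, np.int64(138), np.int64(126), np.int64(82)), (251, np.int64(151), np.int64(141), np.int64(108)), (252, np.int64(168), np.int64(166), np.int64(153)), (253, np.int64(185), np.int64(185), np.int64(179)), (254, np.int64(187), np.int64(187), np.int64(181)), (255, np.int64(187), np.int64(186), np.int64(181)), (256, np.int64(182), np.int64(182), np.int64(177)), (257, np.int64(171), np.int64(170), np.int64(166)), (258, np.int64(161), np.int64(161), np.int64(156)), (259, np.int64(141), np.int64(140), np.int64(136)), (260, np.int64(125), np.int64(124), np.int64(120)), (261, np.int64(123), np.int64(122), np.int64(119))]
```

The lever places the valve mid within about 1 mm of the grasp point. The brass looks a little longer at its +y end, so I'll lower it under force watch at fixture y = 34 mm.

```bash
python3 - <<'E'
from h import *
np.set_printoptions(precision=3,suppress=True)
p=np.load("fit.npz")["p"]; yf=p[2]
fx=lambda x,y:p[:2]+np.array([x*np.cos(yf)-y*np.sin(yf),x*np.sin(yf)+y*np.cos(yf)])
P=fx(0,.034)
arm.servo_line([.5009,.3072,.16],.2)
arm.move_pose([*P,.16],R(yf)); print(arm.get_state()["clock"])
arm.servo_line([*P,.135],.1); arm.pause(.2); f0=f(); print("f0",f0)
z=.135
while z>.0415:
    z-=.004 if z>.052 else .001
    arm.servo_line([*P,z],.04); d=f()-f0
    if np.abs(d).max()>1.5 or z<.05: print(round(z,4),d)
    if np.linalg.norm(d)>4: break
s=arm.get_state();print(s["clock"],s["ee_pos"])
o=[]
for n,(c0,r0,c1,r1) in {"top":(296,190,376,240),"side":(300,165,350,240)}.items():
    c=save(n,f"pics/{n}2.png"); o.append(cv2.resize(c["pixels"][r0:r1,c0:c1,::-1],None,fx=(450 if n=="top" else 300)/(c1-c0),fy=(450 if n=="top" else 300)/(c1-c0),interpolation=cv2.INTER_CUBIC))
H=max(i.shape[0] for i in o); cv2.imwrite("pics/h.png",np.hstack([np.pad(i,((0,H-i.shape[0]),(0,0),(0,0))) for i in o]))
E
```

```text
8.4833
f0 [ 0.805 -0.805 -3.177]
0.075 [-0.761  0.893  1.578]
0.063 [-0.295  0.032  1.916]
0.05 [-0.987  0.861  1.268]
0.049 [-0.324  0.458  1.288]
0.048 [-1.952  0.837  0.88 ]
0.047 [-1.277  0.391  0.05 ]
0.046 [-0.376 -0.062  1.098]
0.045 [-0.345  1.216  0.276]
0.044 [-1.327  0.877  0.574]
0.043 [-2.359  0.859  5.59 ]
16.3333 [ 0.488 -0.017  0.043]
```

View pics/h.png

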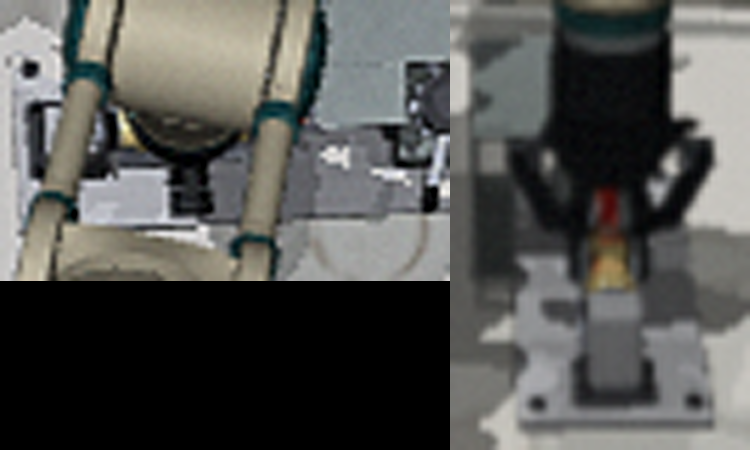

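The valve touched the saddle exactly at the expected height (TCP z 0.043), with no earlier contact. Next: release, look, and start the first spoke stroke with force sensing.

```bash
cat > cap.py <<'E'
from h import *
np.set_printoptions(precision=2,suppress=True)
p=np.load("fit.npz")["p"]; yf=p[2]; HX=-.001
fx=lambda x,y:p[:2]+np.array([x*np.cos(yf)-y*np.sin(yf),x*np.sin(yf)+y*np.cos(yf)])
hub=fx(HX,-.13); ZP=.074
def pose(a,r=.056,z=ZP):
    "TCP pose with the pad sides against a spoke at angle a (deg)"
    t=np.radians(a); o=.0155
    c=fx(HX-r*np.cos(t)-o*np.sin(t), -.13+r*np.sin(t)-o*np.cos(t)); return [*c,z],R(yf-t)
def ft():
    s=arm.get_state(); return np.array(s["ft_force"]),s["wrist_torque"][2],np.array(s["ee_pos"]),s["clock"]
def torque(b):
    "clockwise torque on capstan, tangential push; b = bias reading in free space (same pose nearly)"
    F,M,P,c=ft(); F=F-b[0]; d=P[:2]-hub
    return (d[0]*F[1]-d[1]*F[0])+(M-b[1]), (d[0]*F[1]-d[1]*F[0]), np.hypot(*F[:2]),F[2],c
def enter(a):
    P,O=pose(a,z=.16); arm.move_pose(P,O); P,O=pose(a); arm.servo_line(P,.12); arm.pause(.15)
    b=[ft() for _ in range(1)]; return np.mean([x[0] for x in b],0),np.mean([x[1] for x in b])
def step(a,speed=.05): P,O=pose(a); arm.servo_line(P,speed,O)
E
python3 - <<'E'
from cap import *
print("hub",hub)
P0=arm.get_state()["ee_pos"]
arm.command_gripper(.55); arm.servo_line([P0[0],P0[1],.16],.12)
arm.command_gripper(0); P,O=pose(0,z=.16); arm.move_pose(P,O)
o=[]
for n,(c0,r0,c1,r1) in {"top":(296,190,406,236),"side":(300,165,350,240)}.items():
    c=save(n,f"pics/{n}3.png"); k=(500 if n=="top" else 280)/(c1-c0); o.append(cv2.resize(c["pixels"][r0:r1,c0:c1,::-1],None,fx=k,fy=k,interpolation=cv2.INTER_CUBIC))
H=max(i.shape[0] for i in o); cv2.imwrite("pics/i.png",np.hstack([np.pad(i,((0,H-i.shape[0]),(0,0),(0,0))) for i in o]))
s=arm.get_state();print(s["clock"],s["ee_pos"],s["joint_positions"])
E
```

```text
hub [ 0.5  -0.18]
19.2833 [ 0.45 -0.2   0.16] [-32.25  11.49 102.98   0.05  65.55 -36.96]
```

View pics/i.png

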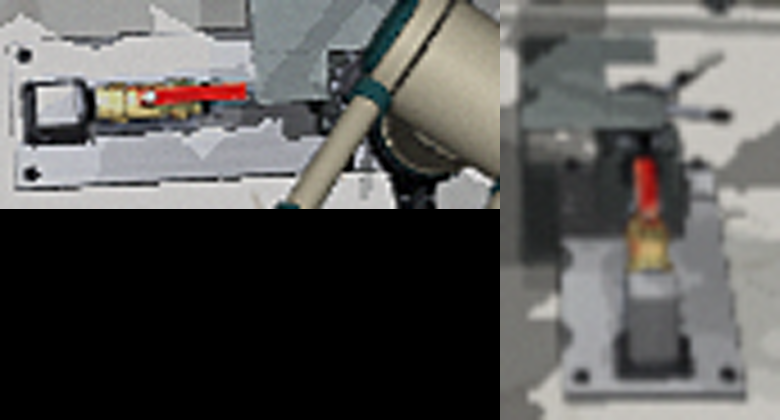

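Valve sits on the saddle along the line, brass between the heads (crop px 97–200), lever toward the capstan. Now stroke 1.

```bash
python3 - <<'E'
from cap import *
b=enter(0); print("bias",b)
a=0
for a in [*range(4,20,2),*range(22,63,4)]:
    step(a); t=torque(b); print(a,np.array(t))
    if t[2]>22 or t[0]>.75 and a>16: break
b2=None
step(a-8); arm.pause(.1); print("off",torque(b))
P,O=pose(a-8,z=.16); arm.servo_line(P,.15); print(arm.get_state()["clock"])
E
```

```text
bias (array([-0.74,  0.19, -0.15]), np.float64(-0.008949202418470857))
4 [ 0.    0.03  0.73  0.22 20.8 ]
6 [ 0.06  0.06  1.57  0.56 21.05]
8 [ 0.11  0.1   1.78  1.09 21.3 ]
10 [ 0.08  0.01  0.75  0.45 21.55]
12 [ 0.05  0.05  0.98  0.81 21.8 ]
14 [-0.   -0.01  0.46  0.57 22.05]
16 [ 0.3   0.3   5.12 -1.33 22.3 ]
18 [ 0.35  0.36  6.39 -1.11 22.55]
22 [ 0.38  0.39  6.81 -1.31 22.8 ]
26 [ 0.37  0.38  6.52 -1.22 23.05]
30 [ 0.32  0.36  6.28 -0.88 23.3 ]
34 [ 0.37  0.38  6.78 -1.29 23.55]
38 [ 0.36  0.34  5.91 -0.7  23.8 ]
42 [ 0.32  0.34  6.02 -0.4  24.05]
46 [ 0.44  0.42  7.3  -0.41 24.3 ]
50 [ 0.34  0.35  6.44 -0.09 24.55]
54 [ 0.27  0.27  4.97  0.31 24.8 ]
58 [ 0.31  0.29  5.43 -0.36 25.05]
62 [ 0.28  0.28  5.74  1.03 25.3 ]
off (np.float64(-0.08103518251213673), np.float64(-0.0696399820391591), np.float64(1.291399890657224), np.float64(0.5923709713288577), 25.7083)
26.4333
```

Contact came at 15° as predicted, and free torque reads a steady ~0.35 N·m (slightly below the nominal 0.45). Stroke 2 uses the next spoke, also checking how the reading eases after a stop.

```bash
python3 - <<'E'
from cap import *
b=enter(-24); print("bias",b,arm.get_state()["clock"])
a=-24; step(-13)
for a in [*range(-9,28,4),*range(28,63,2)]:
    step(a); t=torque(b); print(a,np.array(t))
    if a==11: arm.pause(.3); print(" after pause",np.array(torque(b)))
    if t[0]>.50 and a>-5: break
print(arm.get_state()["clock"])
E
```

```text
bias (array([0.29, 0.28, 0.67]), np.float64(0.044208824843472154)) 28.7833
-9 [ 0.28  0.3   5.52 -0.88 29.41]
-5 [ 0.26  0.33  6.76 -0.74 29.66]
-1 [ 0.27  0.35  6.68 -0.5  29.91]
3 [ 0.29  0.38  6.74 -1.28 30.16]
7 [ 0.3   0.39  6.84 -1.41 30.41]
11 [ 0.28  0.36  6.41 -0.68 30.66]
 after pause [ 0.36  0.38  6.77 -0.83 30.96]
15 [ 0.34  0.38  6.78 -0.46 31.21]
19 [ 0.33  0.4   7.02 -0.08 31.46]
23 [ 0.36  0.4   7.11  0.2  31.71]
27 [ 0.34  0.4   7.04 -1.47 31.96]
28 [ 0.25  0.33  5.87 -0.79 32.21]
30 [ 0.34  0.42  7.41  0.28 32.46]
32 [ 0.37  0.42  7.45  0.72 32.71]
34 [ 0.44  0.45  7.85  0.05 32.96]
36 [ 0.37  0.45  7.89 -0.29 33.21]
38 [ 0.3   0.42  7.41  0.68 33.46]
40 [ 0.3   0.41  7.24 -0.53 33.71]
42 [ 0.38  0.46  8.19 -0.41 33.96]
44 [ 0.35  0.46  8.16 -0.34 34.21]
46 [ 0.39  0.45  8.1   0.71 34.46]
48 [ 0.44  0.49  8.74  1.41 34.71]
50 [ 0.37  0.46  8.28  0.94 34.96]
52 [ 0.37  0.47  8.33  0.33 35.21]
54 [ 0.38  0.42  7.67  1.12 35.46]
56 [ 0.34  0.44  8.08  1.88 35.71]
58 [ 0.38  0.44  8.17  0.97 35.96]
60 [ 0.33  0.41  7.42  0.15 36.21]
62 [ 0.49  0.57 10.1   2.68 36.46]
36.4583
```

Rise detected at 62° (≈119° total turn): the clamp is starting. I'll change to the next spoke for the final tightening, staying away from the guard.

```bash
python3 - <<'E'
from cap import *
step(54); P,O=pose(54,z=.16); arm.servo_line(P,.2)
b=enter(-24); print("bias",b,arm.get_state()["clock"])
step(-14)
for a in np.arange(-12,14,1.5):
    step(a); t=[torque(b) for _ in range(1)][0]; print(a,np.array(t))
    if t[1]>.70 or t[2]>15: break
arm.pause(.1);print("pause",np.array(torque(b)))
E
```

```text
bias (array([-0.26,  0.32,  0.47]), np.float64(-0.06343447145849963)) 39.7
-12.0 [ 0.4   0.35  6.48  0.16 40.3 ]
-10.5 [ 0.59  0.46  8.72 -2.27 40.55]
-9.0 [ 0.59  0.53  9.68 -2.89 40.8 ]
-7.5 [ 0.68  0.59 11.4  -2.86 41.05]
-6.0 [ 0.7   0.63 12.05 -3.85 41.3 ]
-4.5 [ 0.79  0.72 13.73 -2.77 41.55]
pause [ 0.77  0.66 12.42 -3.2  41.65]
```

Torque rises consistently (~3.5 N/deg of clamping), so the estimate is now ~24–28 N. One small step more, then let go, back off and check.

```bash
python3 - <<'E'
from cap import *
b=(np.array([-.26,.32,.47]),-.063)
step(-3.2); print(np.array(torque(b)))
step(-14); P,O=pose(-14,z=.17); arm.servo_line(P,.2); arm.move_pose([.30,-.25,.25],O)
o=[]
for n,(c0,r0,c1,r1) in {"top":(296,190,406,236),"side":(300,165,350,240)}.items():
    c=save(n,f"pics/{n}5.png"); k=(500 if n=="top" else 280)/(c1-c0); o.append(cv2.resize(c["pixels"][r0:r1,c0:c1,::-1],None,fx=k,fy=k,interpolation=cv2.INTER_CUBIC))
    for t in ("tea_tin","ptfe_tape","cap_grey","teaspoon"):
        d=arm.recognise(n,t)
        if d: print(n,t,w(c,d[0]["xyz"]).round(3))
H=max(i.shape[0] for i in o); cv2.imwrite("pics/j.png",np.hstack([np.pad(i,((0,H-i.shape[0]),(0,0),(0,0))) for i in o]))
print(arm.get_state()["clock"])
E
```

```text
[ 0.75  0.67 12.61 -4.95 41.9 ]
top tea_tin [0.54 0.46 0.09]
top ptfe_tape [0.46 0.44 0.01]
top cap_grey [ 0.58 -0.44  0.02]
top teaspoon [ 0.48 -0.42  0.01]
side tea_tin [0.55 0.49 0.06]
side ptfe_tape [0.46 0.45 0.01]
44.1333
```

View pics/j.png

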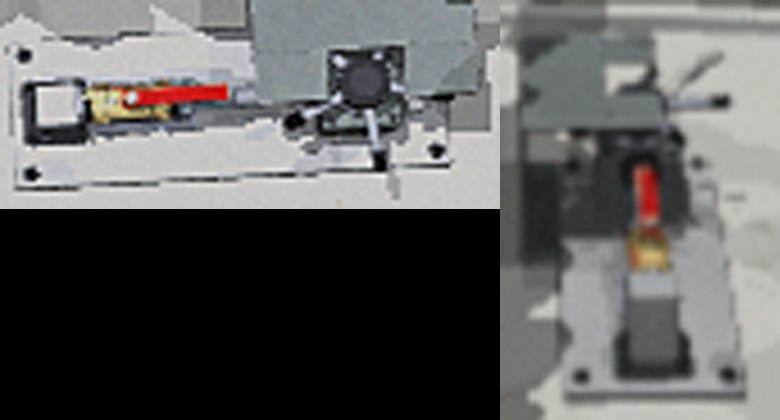

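```bash
python3 -c "
from rig import arm
print(arm.close_job(),arm.get_state()['clock'])"
```

```text
the job is handed in; nothing more can be done
the job is handed in; nothing more can be done
```

The valve is on the saddle and clamped, and the job was handed in at about 44 s of the 72 s allowed. My estimate of the clamping is 20–33 N; I had no way to measure it directly after letting go.

**What I did:** I set the valve on the saddle along the clamping line, lever toward the capstan. It touched down at exactly the expected height. I then turned the capstan clockwise in three strokes, about 127° in all. The push began to climb after about 119°. The last stroke was in 1.2–1.5° steps.

**Last checks:**
- **Clamping force:** torque on the final steps read 0.67–0.72 N·m, against about 0.38 when turning free and 0.44 when sliding the valve. The angle past first contact gives 17–35 N.
- **Readings that disagreed:** the free-turning torque read about 15–20% below the stated 0.45 N·m, which could be easing at each stop or lower friction. The last 1.3° step read slightly lower than the one before it (0.67 against 0.72).
- **Valve length in pictures:** the brass looked several mm longer at its +y end than the 61 mm given. It caused no contact when I lowered it.
- **Final picture:** the valve sits seated between the heads and the capstan shows no clear slip back. The arm is clear of everything.
- **Bystanders:** the tin and tape were found where they started in both cameras. The cap and spoon were confirmed in the top camera only.

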